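Build the two-plate rotor pack on a splined hub

ROBOT

A 7-joint arm with a two-finger parallel gripper is mounted at the origin on the work surface. World frame = base frame: x ahead of the robot, y to its left, z up, the work surface at z = 0. Lengths are in m, angles in rad, forces in N, time in s.
With the tool pointing down it reaches from about 0.4 to 0.85 m from the base axis. Payload 6.9 kg.
Tool frame: the origin (TCP) lies at the very end of the fingers, on their centre line; the grasp point (between the pads) lies 19 mm behind it; z points along the fingers, y is the line along which they close (so a half turn about z gives the same grasp; the last joint's range is limited). The gripper opens to 85 mm and grips with 20 to 120 N. Pads are 22 mm wide; open, the fingers measure 114 mm over their backs; the gripper's body (76 mm by 85 mm) begins 54 mm behind the grasp point. The pads swing forward as they close: fully open they stand 13 mm farther back than shut.
Start: joints at [1.375, 0.507, -0.238, 1.5, 0.126, 1.149, -0.155], TCP at [0.185, -0.597, 0.231] pointing down, gripper open.
Joint ranges: [-3.08, 3.08], [-0.24, 2.05], [-1.43, 1.35], [0, 2.5], [-1.52, 4.66], [0.17, 1.96], [-2.89, 2.89]. Speed limits (rad/s): [2.39, 2.39, 3.14, 3.14, 3.14, 3.14, 3.14].

INTERFACE

Orientations are given as a unit quaternion [w, x, y, z].
In Python, from station import * gives the robot as it stands. Calls block until the motion is done:
- movep(position, orientation): joint-space move of the TCP to a pose.
- move_linear(position, velocity=0.15, rot=None, f_stop=None): straight line of the TCP; rot=None keeps the orientation; velocity is the mean speed in m/s. With f_stop (N) it stops when the force on the tool has changed by that much, and returns True; else False.
- set_joints(angles): joint-space move.
- grip(opening): opening from 0.0 (shut) to 1.0 (fully open); the grip force is fixed at half the most; returns when the fingers have stopped.
- sleep(seconds).
- ik(position, orientation): joint angles nearest the present ones, or None.
- grab_frame(name): name is "scene" or "top"; returns the picture (480x640x3 uint8, blue, green, red); there is no depth.
- calibration(name): a dict with "camera_matrix" (3x3 intrinsics, pixels), "dist_coeffs" ([k1, k2, p1, p2, k3] as OpenCV has them; the pictures are not rectified), "position" and "orientation" of the camera in the world. Camera axes: x right, y up, looking along -z (the intrinsics and any distortion apply to the point x, -y, -z); pixel columns grow to the right and rows downward; lengths in m; the calibration is good to about 2 mm. A picture is of the moment at which its call begins. calibration takes no time and is no camera call.
A pose or a line that the arm cannot do raises PlanningError and nothing moves.
- close_job(): hands the job in; it is judged then, once.
Readings, each from a call of its own:
- read_time_s(): time.
- read_joint_positions(): joint angles.
- read_qvel(): joint speeds.
- read_joint_torque(): joint torques, N m.
- read_tcp_pos(): TCP position.
- read_tool_rot(): TCP orientation.
- read_force(): force on the tool from outside, world axes, zero at the start.
- read_ft_torque(): the same for the moment, N m.
- read_width(): opening from 0.0 (shut) to 1.0 (fully open).
- read_grasp_force(): force on a finger pad.
Only numpy, scipy, OpenCV 4.12 (cv2) and the standard library are available. Lean on these libraries where they do the work, as an engineer would, in place of code of your own. Each camera call takes 0.05 s, during which the arm holds its last target. There are 200 camera calls.

TASK

Build the brake rotor pack on the splined hub in the jig: lower the thin toothed plate on first, fully home on the shoulder with its tab between the two low round pins, and then the thick lined disc, fully home on top of it with its tab the opposite way, between the two tall square posts. The hub's teeth stand at an unknown angle, so feel gently for where each plate slips in and turn it with the hub; never force a plate down and never let it fall onto the hub, and leave the other things on the bench where they are.

Things in the scene. Friction and masses are not known exactly. Their poses are not given: they have to be found in the camera images.
- jig: Assembly jig fixed to the bench: aluminium base 150 x 84 x 12 mm; origin at the centre of its underside, on the bench and on the hub axis; z up, x along the long side towards the low fork. A round shoulder, 44 mm in diameter, rises at its middle to 45 mm and carries the splined hub; both give on a spring (see shoulder). More than 35 N on them spoils the parts.
- hub_nose (a point): Top of the splined hub, on its axis, 88 mm above the bench. Conical nose, 14 mm in diameter here, 25 mm at 80 mm; round core of 25 mm below. The hub turns about the vertical, stiffly (about 0.15 N m), and stays where it is left. The axes of this point are the jig's and do NOT show the hub's angle.
- hub_teeth (a point): On the hub axis at the flat tops of its teeth, 76 mm above the bench (axes as the jig's). Six teeth 5 mm wide, out to radius 18 mm, run down to the shoulder. Hub angle at the start: 11 to 49 degrees off (of 60 pitch) for a plate with its tab over its fork, which so lands on the tooth tops. Raise it a little, turn (30 degrees at most, either way), feel again till it slips down.
- shoulder (a point): On the hub axis at the unloaded shoulder, 45 mm up (axes as the jig's). Shoulder and hub sink together on a spring: from 2 N, 2 N per mm, hard stop at 6 mm (14 N). A meshed plate has about 8 degrees of play. Mesh it 7 to 9 mm deep, above the forks, turn plate and hub till the tab is over its fork, then lower it. The second plate meshes within about 12 degrees of its final angle.
- low_fork (a point): Low fork: the point midway between two upright round steel pins (6 mm in diameter, 26 mm between centres so a 20 mm gap) 40 mm from the hub axis along the jig's +x, at 51 mm above the bench; pin tops at 53 mm.
- tall_fork (a point): Tall fork: the point midway between two upright square dark steel posts (8 x 8 mm, 28 mm between centres so a 20 mm gap) 44 mm from the hub axis along the jig's -x, at the height of their tops, 64 mm above the bench.
- thin_plate: Bare steel toothed ring, 6 mm thick, about 60 g, on stand_a (underside at 34 mm). Origin at the centre of its underside, z up (keep it so). Two flats facing +y and -y, 26 mm long, 50 mm apart: grip there. Bore 40 mm, six inner teeth 6 mm wide, in to radius 14.5 mm, at 30, 90, 150.. degrees from x. Tab 16 mm wide to +x, ending 46 mm from the centre. Home: underside at 45 mm.
- thin_plate_tab (a point): Point in the thin plate's tab, 42 mm from the plate's centre along its +x, at mid thickness.
- thick_disc: Dark steel toothed ring with cork lining, 10 mm thick, about 110 g, on stand_b (underside at 34 mm). Origin at the centre of its underside, z up (keep it so). Two flats facing +y and -y, 26 mm long, 60 mm apart: grip there. Bore 40 mm, six inner teeth like the thin plate's. Tab 16 mm wide to +x, ending 50 mm from the centre. Home on the thin plate: underside at 51 mm.
- thick_disc_tab (a point): Point in the thick disc's tab, 46 mm from the disc's centre along its +x, at mid thickness.
- stand_a: Fixed black plastic parts stand for the thin plate: foot 60 mm in diameter and 6 mm high, column 36 mm in diameter to 34 mm (the plate lies on it), stub 18 mm in diameter on to 44 mm. Origin at the centre of its underside.
- stand_b: Fixed black plastic parts stand for the thick disc, same shape. Origin at the centre of its underside.
- phone: Bystander: phone lying flat, 150 x 73 x 9 mm, origin at the centre of its underside.
- spare_ring: Bystander: brass ring, 34 mm across, 8 mm high, origin at the centre of its underside.
- hex_key: Bystander: dark steel hex key lying flat, 60 x 20 x 6 mm.
- screwdriver: Bystander: screwdriver lying flat.
- notebook: Bystander: open notebook, 150 x 210 x 10 mm.
- screw_cup: Bystander: clear cup, 60 mm across, 35 mm high.
- wash_bottle: Bystander: white bottle with blue cap, 60 mm across, 160 mm high.
Not all that is in view belongs to the job. Leave any red or yellow look-alike of the jig alone.

How it is judged:
On the way, in this order (a step that is already met when the one before it is completed fails the run):
1. the thin plate is fully home on the shoulder with its tab in the low fork, let go (z of thin_plate in the frame of jig between 0.042 and 0.047 m and horizontal distance between thin_plate and jig below 0.0035 m and angle between thin_plate's own z axis and vertical below 0.07 rad and y of thin_plate_tab in the frame of jig between -0.006 and 0.006 m and x of thin_plate_tab in the frame of jig above 0.03 m and linear speed of thin_plate below 0.01 m/s and contact force between the fingers and thin_plate below 0.1 N), for 0.2 s.
2. then the thick disc is fully home on it with its tab in the tall fork, let go (all of step 1 and z of thick_disc in the frame of jig between 0.048 and 0.053 m and horizontal distance between thick_disc and jig below 0.0035 m and angle between thick_disc's own z axis and vertical below 0.07 rad and y of thick_disc_tab in the frame of jig between -0.006 and 0.006 m and x of thick_disc_tab in the frame of jig below -0.03 m and linear speed of thick_disc below 0.01 m/s and contact force between the fingers and thick_disc below 0.1 N), for 0.2 s.
At the end, for the whole second after the job is handed in: Thin plate home on the shoulder and thick disc home on it (undersides less than 2 mm high), each within 3.5 mm of the hub axis, level within 0.07 rad, tab point within 6 mm sideways of the middle of its fork (thin: low, disc: tall), both released and at rest (all of step 2); the robot touches nothing.
It fails at once if more than 35 N between the thin plate and the jig or hub (contact force between thin_plate and jig above 35 N).
It fails at once if more than 35 N between the thick disc and the jig or hub (contact force between thick_disc and jig above 35 N).
It fails at once if more than 35 N between the arm or fingers and the jig or hub (contact force between any of the arm, the fingers and jig above 35 N).
It fails at once if a plate falls onto the hub (faster than 0.3 m/s on the splines) ((horizontal distance between thin_plate and jig below 0.012 m and z of thin_plate in the frame of jig below 0.074 m and linear speed of thin_plate above 0.3 m/s) or (horizontal distance between thick_disc and jig below 0.012 m and z of thick_disc in the frame of jig below 0.074 m and linear speed of thick_disc above 0.3 m/s)).
It fails at once if a bystander is pushed more than 30 mm (distance of any of phone, spare_ring, hex_key, screwdriver, notebook, screw_cup, wash_bottle from where it was at the start of the episode above 0.03 m).
It also fails if it takes over 67 s, if anything falls off the work surface, if the arm or the gripper's body presses on something with over 40 N, if the wrist force passes 120 N, or if a joint passes its speed limit or range.

## Working session

There is one attempt and no reset: what is moved stays moved. The work goes in short steps, each a Python script; the robot and the scene stay as the last script left them, time stands still between calls to the robot, and variables do not carry over. Pictures are saved under pics/ and viewed, at most 10 in all, crops included, and the job is handed in when it is done.

```bash
ls; mkdir -p pics; python3 - <<'E'
from station import *
import cv2
for n in("scene","top"):
    cv2.imwrite(f"pics/{n}0.png",grab_frame(n)); c=calibration(n); print(n,c)
print(read_time_s(),read_tcp_pos(),read_tool_rot())
E
```

```text
pics
scene {'camera_matrix': array([[522.04883944,   0.        , 332.67019374],
       [  0.        , 522.04883944, 245.08082621],
       [  0.        ,   0.        ,   1.        ]]), 'dist_coeffs': array([-0.10059992,  0.        ,  0.        ,  0.        ,  0.        ]), 'position': array([1.19844809, 0.73301255, 1.09824148]), 'orientation': array([0.34972183, 0.13643657, 0.33916279, 0.86258235])}
top {'camera_matrix': array([[474.99925008,   0.        , 317.33721808],
       [  0.        , 474.99925008, 250.74479722],
       [  0.        ,   0.        ,   1.        ]]), 'dist_coeffs': array([0.01350229, 0.        , 0.        , 0.        , 0.        ]), 'position': array([0.35714756, 0.066252  , 1.06937814]), 'orientation': array([-0.69806523, -0.0682564 ,  0.07197922,  0.70912974])}
0.1 [ 0.18497137 -0.5965477   0.23053621] [-7.67729783e-04  9.88711994e-01  1.49826523e-01 -1.26923418e-04]
```

View pics/top0.png

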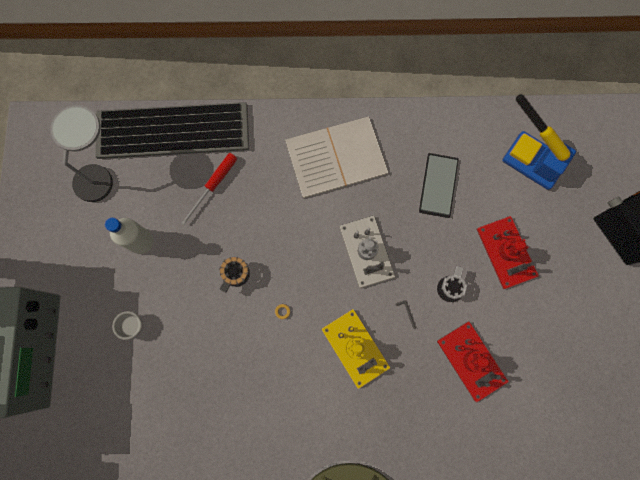

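View pics/scene0.png

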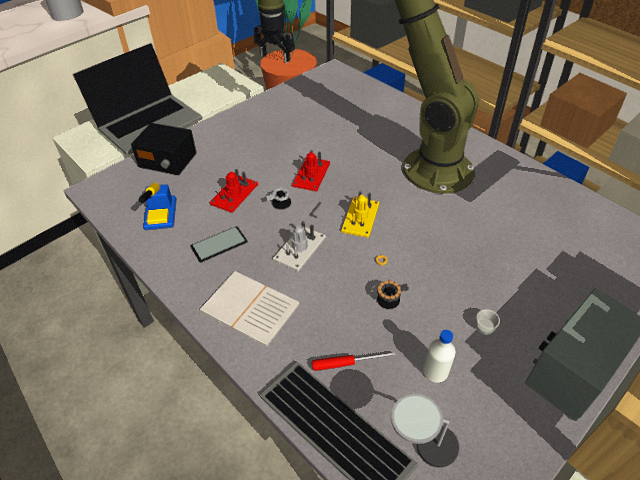

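The top view shows the following candidates:
- **Jig:** aluminium at (368,251). The look-alikes are red at (508,252) and (473,361), and yellow at (356,348).
- **Thin plate:** steel ring on the black stand at (453,288).
- **Thick disc:** cork-lined ring at (235,271). The brass ring at (283,312) and the cup at (127,325) are not it.

I choose the aluminium jig and will check it in one montage of crops.

```bash
cat > h.py <<'E'
import numpy as np, cv2
from station import *
from scipy.spatial.transform import Rotation as R
CAL={n:calibration(n) for n in("scene","top")}
def Rm(q): return R.from_quat([q[1],q[2],q[3],q[0]])
def ray(n,uv):
    c=CAL[n]; p=cv2.undistortPoints(np.array(uv,float).reshape(-1,1,2),c["camera_matrix"],c["dist_coeffs"]).reshape(-1,2)
    d=np.c_[p[:,0],-p[:,1],-np.ones(len(p))]
    return np.array(c["position"]),Rm(c["orientation"]).apply(d)
def onplane(n,uv,z):
    o,d=ray(n,uv); return o+d*((z-o[2])/d[:,2])[:,None]
def proj(n,P):
    c=CAL[n]; P=np.atleast_2d(P); q=Rm(c["orientation"]).inv().apply(P-c["position"])
    q=q*[1,-1,-1]
    return cv2.projectPoints(q,np.zeros(3),np.zeros(3),c["camera_matrix"],c["dist_coeffs"])[0].reshape(-1,2)
E
python3 - <<'E'
from h import *
t=cv2.imread("pics/top0.png"); s=cv2.imread("pics/scene0.png")
f=lambda im,u,v,h=36:cv2.resize(im[v-h:v+h,u-h:u+h],(266,266),interpolation=cv2.INTER_CUBIC)
cv2.imwrite("pics/m.png",np.vstack([np.hstack([f(t,368,251),f(t,453,284),f(t,235,273)]),np.hstack([f(s,300,245),f(s,281,198),f(s,389,293)])]))
# jig base
roi=np.zeros(t.shape[:2],np.uint8); roi[205:300,330:410]=1
hsv=cv2.cvtColor(t,cv2.COLOR_BGR2HSV)
for th in(130,150,170):
    m=((hsv[...,2]>th)&(hsv[...,1]<60)).astype(np.uint8)*roi
    cs=cv2.findContours(m,0,2)[0]; c=max(cs,key=cv2.contourArea)
    P=onplane("top",c.reshape(-1,2),0.012)[:,:2].astype(np.float32)
    print(th,cv2.contourArea(c),cv2.minAreaRect(P),cv2.boundingRect(c))
E
```

```text
130 1309.5 ((0.5686485171318054, -0.051494430750608444), (0.1493833065032959, 0.08495864272117615), 16.200349807739258) (340, 216, 55, 72)
150 1083.5 ((0.5688173770904541, -0.05211972817778587), (0.14808246493339539, 0.0820574015378952), 16.159271240234375) (340, 216, 54, 71)
170 0.0 ((0.5336074233055115, -0.020974505692720413), (0.0, 0.0), 0.0) (353, 266, 1, 1)
```

View pics/m.png

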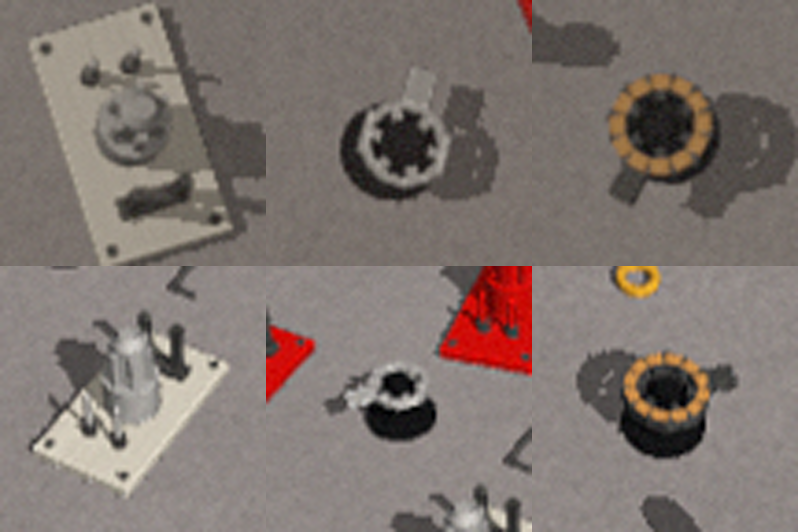

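The montage confirms the aluminium jig: pins are at crop (90-130,65), which is up and left, and posts at (155,195). The steel ring has its tab up at (420,85) and the cork disc has its tab down and left at (628,188). Next I measure them.

```bash
python3 - <<'E'
from h import *
I={n:cv2.imread(f"pics/{n}0.png") for n in("top","scene")}
k=lambda n:cv2.getStructuringElement(cv2.MORPH_ELLIPSE,(n,n))
def mask(n,c,h,f):
    hsv=cv2.cvtColor(I[n],cv2.COLOR_BGR2HSV).astype(int); m=f(hsv[...,0],hsv[...,1],hsv[...,2]).astype(np.uint8)
    z=np.zeros_like(m); u,v=c; z[v-h:v+h,u-h:u+h]=m[v-h:v+h,u-h:u+h]; return z
def big(m):
    cs=cv2.findContours(m,0,cv2.CHAIN_APPROX_NONE)[0]; c=max(cs,key=cv2.contourArea); o=np.zeros_like(m); cv2.drawContours(o,[c],-1,1,-1); return o,c
cen=lambda m:np.array([np.nonzero(m)[1].mean(),np.nonzero(m)[0].mean()])
# jig from scene
m,c=big(mask("scene",(300,245),40,lambda h,s,v:(v>140)&(s<60)))
print("jig scene",cv2.minAreaRect(onplane("scene",c.reshape(-1,2),.012)[:,:2].astype(np.float32)))
print("top bright V near thin", np.percentile(I["top"][275:300,440:468],[5,50,80,95]))
for n,c0 in(("top",(453,284)),("scene",(281,198))):
  for th in(130,145,160):
    m,c=big(cv2.morphologyEx(mask(n,c0,22,lambda h,s,v:(v>th)&(s<60)),cv2.MORPH_CLOSE,k(3)))
    b=cv2.morphologyEx(m,cv2.MORPH_OPEN,k(15)); t=big(cv2.morphologyEx(m&~b,cv2.MORPH_OPEN,k(3)))[0]if b.any() else m
    if not b.any() or not t.any(): print(n,th,"none",m.sum());continue
    C,T=onplane(n,[cen(b),cen(t)],.040)[:,:2]; d=T-C
    print("thin",n,th,m.sum(),b.sum(),C,T,np.linalg.norm(d),np.degrees(np.arctan2(d[1],d[0])))
for n,c0 in(("top",(235,273)),("scene",(389,293))):
    m,c=big(mask(n,c0,24,lambda h,s,v:(h>8)&(h<22)&(s>85)&(v>80)))
    P=onplane(n,c.reshape(-1,2),.044)[:,:2].astype(np.float32)
    print("disc",n,m.sum(),onplane(n,[cen(m)],.044)[0,:2],cv2.minEnclosingCircle(P))
    d=mask(n,c0,26,lambda h,s,v:(v<75)&(v>=0)); d=cv2.morphologyEx(d&~cv2.dilate(m,k(3)),cv2.MORPH_OPEN,k(3))
    nc,lab,st,ce=cv2.connectedComponentsWithStats(d)
    for i in range(1,nc):
        T=onplane(n,[ce[i]],.044)[0,:2]; e=T-onplane(n,[cen(m)],.044)[0,:2]; print("  dark",st[i],ce[i],np.linalg.norm(e),np.degrees(np.arctan2(e[1],e[0])))
print(I["top"][283:295:2,215:235:2].max(2))
E
```

```text
jig scene ((0.5621435642242432, -0.07359811663627625), (0.30919334292411804, 0.24225856363773346), 45.70232391357422)
top bright V near thin [ 26.  78. 128. 145.]
thin top 130 476 402 [ 0.48124934 -0.23752033] [ 0.51430745 -0.24857457] 0.03485734519656419 -18.489325439299815
top 145 none 15
top 160 none 3
thin scene 130 1802 1715 [ 0.49974794 -0.2235475 ] [ 0.41061242 -0.275246  ] 0.10304307549180776 -149.88631562993868
thin scene 145 1022 375 [ 0.46191797 -0.26123518] [ 0.49002611 -0.17216238] 0.09340251627363828 72.48619747046821
scene 160 none 95
disc top 585 [0.52281257 0.24299676] ((0.522927463054657, 0.24289420247077942), 0.030342135578393936)
  dark [236 275  14  12  49] [243.67346939 281.40816327] 0.033657683148003846 -137.36878465926776
  dark [221 283   9   9  46] [224.7173913 287.2173913] 0.04095595293313668 153.90979452818388
disc scene 343 [0.52287203 0.24022321] ((0.5225071907043457, 0.2403135597705841), 0.031200893223285675)
  dark [402 284   6   6  21] [404.33333333 286.52380952] 0.041203846658061635 149.0415041914443
  dark [377 295  23  14 187] [387.51336898 302.54545455] 0.042101446842092015 36.59664723006217
[[124 124 122 121  79  72  81 101 129 148]
 [123 120 124  89  66  68  70  51  49  35]
 [118 126 121  71  74  70  74 103 129 122]
 [124 121 114  76  71  72  61 120 125 123]
 [122 122 122 116  89  64 101 123 119 123]
 [115 120 119 120 123 112 121 124 125 124]]
```

```bash
cat > ov.py <<'E'
from h import *
def overlay(out,imgs,J=(0.5687,-0.0518,16.2),T=(0.4812,-0.2375,-17),D=(0.5226,0.242,151)):
    a=np.linspace(0,2*np.pi,60); rows=[]
    def tf(p,P): 
        c,s=np.cos(np.radians(p[2])),np.sin(np.radians(p[2])); P=np.atleast_2d(P); return np.c_[p[0]+c*P[:,0]-s*P[:,1],p[1]+s*P[:,0]+c*P[:,1],P[:,2]]
    circ=lambda r,z,x=0,y=0:np.c_[x+r*np.cos(a),y+r*np.sin(a),0*a+z]
    for n in("top","scene"):
        row=[]
        for p,L in((J,[circ(22,45),circ(7,88),circ(3,53,40,13),circ(3,53,40,-13),np.array([[75,42,12],[75,-42,12],[-75,-42,12],[-75,42,12],[75,42,12]]),np.array([[-44,14,64],[-44,-14,64]])]),
                    (T,[circ(28.2,40),np.array([[27,8,40],[46,8,40],[46,-8,40],[27,-8,40]])]),(D,[circ(32.7,44),np.array([[32,8,44],[50,8,44],[50,-8,44],[32,-8,44]])])):
            u,v=proj(n,[p[0],p[1],.04])[0].astype(int); h=36; f=266/72
            w=cv2.resize(imgs[n][v-h:v+h,u-h:u+h],(266,266),interpolation=cv2.INTER_CUBIC)
            for Q in L:
                q=(proj(n,tf(p,Q*1e-3))-[u-h,v-h]+.5)*f-.5
                cv2.polylines(w,[np.round(q).astype(np.int32)],False,(0,255,0),1)
            row.append(w)
        rows.append(np.hstack(row))
    cv2.imwrite(out,np.vstack(rows))
E
python3 -c "
from ov import *
overlay('pics/o1.png',{n:cv2.imread(f'pics/{n}0.png') for n in('top','scene')})"
```

```text
(no output)
```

View pics/o1.png

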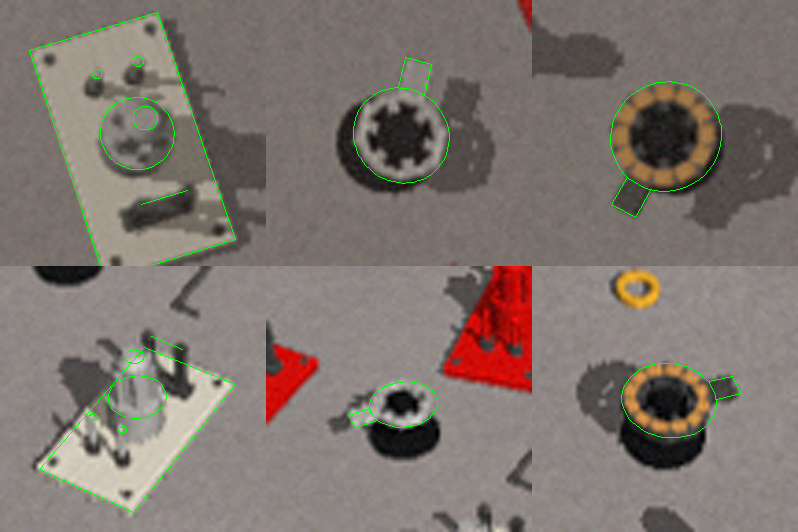

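```bash
cat >> h.py <<'E'
def q(yaw):  # tool down, tool x at yaw (deg)
    y=np.radians(yaw)/2; return np.array([0,np.cos(y),np.sin(y),0])
J=np.array([0.5687,-0.0518]); JY=16.2; T=(0.4812,-0.2375,-17); D=(0.5226,0.242,151)
def st(): 
    r=read_tool_rot(); print("t%.1f"%read_time_s(),"tcp",np.round(read_tcp_pos(),4),"yaw%.1f"%np.degrees(2*np.arctan2(r[2],r[1])),"w%.3f"%read_width(),"gf%.1f"%read_grasp_force(),"F",np.round(read_force(),2),"M",np.round(read_ft_torque(),3))
E
python3 - <<'E'
from h import *
for p,y in((T,-17),((*J,0),46),((*J,0),-14),(D,-29)):
    s=ik([p[0],p[1],.02],q(y)); print(None if s is None else np.round(s,2))
movep([T[0],T[1],.12],q(-17)); st()
print(move_linear([T[0],T[1],.015],.1,f_stop=8)); st()
grip(0.0); st()
move_linear([T[0],T[1],.03],.05); st()
for n in("top","scene"): cv2.imwrite(f"pics/{n}1.png",grab_frame(n))
E
```

```text
[ 0.5   0.64 -0.14  1.98  0.16  0.54 -1.61]
[ 0.3   0.69 -0.4   1.88  0.42  0.65 -1.12]
[ 0.15  0.67 -0.16  1.88  0.18  0.6  -1.94]
[-0.3   0.69 -0.28  1.87  0.3   0.63 -2.84]
t1.9 tcp [ 0.481  -0.2386  0.1202] yaw-17.1 w0.999 gf0.0 F [-0.8   0.01  0.31] M [-0.027 -0.062 -0.004]
False
t3.0 tcp [ 0.4816 -0.2377  0.0155] yaw-17.0 w0.998 gf0.0 F [0.54 0.6  0.15] M [0.027 0.019 0.048]
t3.5 tcp [ 0.4814 -0.2376  0.0158] yaw-17.0 w0.572 gf60.7 F [-1.51  0.75  6.54] M [ 0.117  0.185 -0.023]
t3.9 tcp [ 0.4814 -0.2376  0.0304] yaw-17.0 w0.571 gf61.7 F [-0.25  0.36 -0.5 ] M [0.038 0.049 0.037]
```

```bash
cat >> h.py <<'E'
def feel(offs,y0,dz,deep=.0685,f=3.5):
    """try tool yaws y0+off; plate underside = tcp z + dz. returns offset that meshed"""
    for o in offs:
        move_linear([*J,.0785-dz],.06,rot=q(y0+o))
        hit=move_linear([*J,deep-dz],.02,f_stop=f); z=read_tcp_pos()[2]+dz
        print(o,hit,"under %.4f"%z,end=" "); st()
        if not hit and z<deep+.002: return o
        if hit and z<.0735: print("partial"); return o
E
python3 - <<'E'
from h import *
dz=.0182
move_linear([T[0],T[1],.10],.15)
move_linear([*J,.15],.2,rot=q(JY+14)); st()
print(move_linear([*J,.082-dz],.08,f_stop=5)); st()
print("mesh",feel([14,20,26,-14,-20,-26,30,-30],JY,dz))
for n in("top","scene"): cv2.imwrite(f"pics/{n}2.png",grab_frame(n))
E
```

```text
t5.9 tcp [ 0.568  -0.0531  0.1495] yaw30.1 w0.566 gf61.7 F [ 0.36  0.54 -0.38] M [0.006 0.012 0.007]
False
t7.1 tcp [ 0.5691 -0.0518  0.0643] yaw30.2 w0.570 gf61.7 F [ 0.08 -0.4  -1.44] M [ 0.024 -0.036  0.013]
14 True under 0.0742 t7.7 tcp [ 0.569  -0.0518  0.056 ] yaw30.2 w0.566 gf62.2 F [-0.52  0.72  5.94] M [ 0.015 -0.031  0.019]
20 True under 0.0745 t8.2 tcp [ 0.5686 -0.0518  0.0563] yaw36.1 w0.566 gf62.2 F [0.03 0.52 4.94] M [-0.06  -0.058 -0.043]
26 True under 0.0745 t8.8 tcp [ 0.5687 -0.0518  0.0563] yaw42.1 w0.574 gf62.2 F [ 0.22 -0.45  3.34] M [0.008 0.012 0.013]
-14 False under 0.0682 t10.3 tcp [ 0.5684 -0.052   0.05  ] yaw2.2 w0.568 gf61.9 F [-0.08 -2.36 -2.58] M [-0.43  -0.053  0.049]
mesh -14
```

```bash
python3 - <<'E'
from h import *
p=read_tcp_pos(); print(read_force())
for y in(2,9,16.2):
    move_linear([*J,.05],.03,rot=q(y)) if y>2 else None; st()
sleep(.2); st()
for n in("top","scene"): cv2.imwrite(f"pics/{n}3.png",grab_frame(n))
from ov import *
overlay('pics/o3.png',{n:cv2.imread(f'pics/{n}3.png') for n in('top','scene')},T=(J[0],J[1],JY))
E
```

```text
[ 0.70402829 -2.58910927 -1.6251894 ]
t10.4 tcp [ 0.5684 -0.052   0.0501] yaw2.2 w0.568 gf61.9 F [ 0.7  -2.59 -1.63] M [-0.477  0.041 -0.077]
t10.7 tcp [ 0.5686 -0.0527  0.05  ] yaw8.8 w0.569 gf62.1 F [ 0.19 -5.59 -0.74] M [-0.987  0.11  -0.051]
t11.0 tcp [ 0.5686 -0.053   0.05  ] yaw16.0 w0.570 gf62.2 F [-0.36 -4.99 -1.57] M [-1.254  0.033 -0.181]
t11.2 tcp [ 0.5686 -0.0531  0.0501] yaw16.0 w0.569 gf62.2 F [-0.57 -6.6  -0.86] M [-1.272  0.043 -0.092]
```

View pics/o3.png

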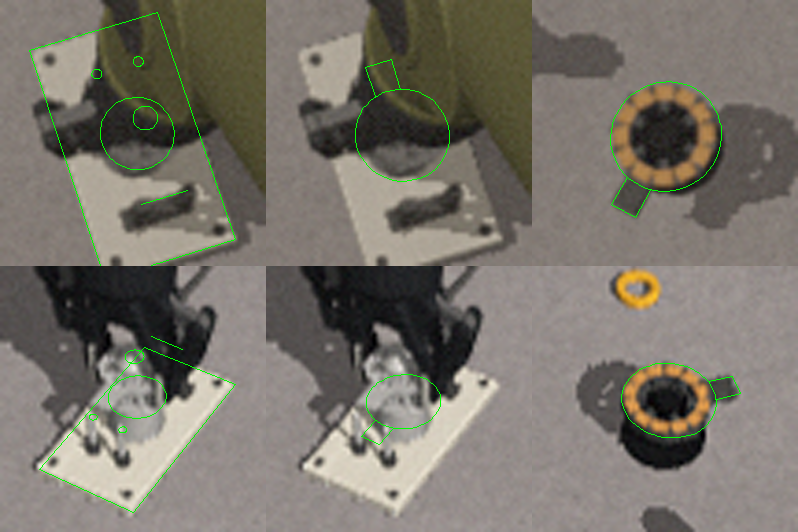

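The plate is meshed and turned, and the hub is pushing it towards -y at 6.6 N, so the jig axis is further towards -y. I will relax that force first, then lower.

```bash
python3 - <<'E'
from h import *
p=np.array([*J,.05])
for i in range(6):
    F=np.mean([read_force() for _ in range(5)],0)
    if i and np.hypot(F[0],F[1])<1.3: break
    p[:2]+=np.clip(F[:2]/5000*.7,-.001,.001); move_linear(p,.02); sleep(.15); print(np.round(p,4),end=""); st()
E
```

```text
[ 0.5687 -0.0527  0.05  ]t11.7 tcp [ 0.5686 -0.0532  0.0501] yaw16.1 w0.569 gf62.2 F [-0.86 -4.51 -1.05] M [-1.065  0.063 -0.069]
[ 0.5686 -0.0533  0.05  ]t12.1 tcp [ 0.5686 -0.0532  0.05  ] yaw16.2 w0.571 gf62.2 F [ 0.7  -3.86 -1.04] M [-0.795  0.01  -0.074]
[ 0.5687 -0.0539  0.05  ]t12.5 tcp [ 0.5687 -0.0535  0.05  ] yaw16.2 w0.567 gf62.2 F [ 0.06 -1.14 -1.25] M [-0.405  0.094 -0.043]
```

```bash
python3 - <<'E'
from h import *
p=np.array([.5687,-.0546,.05]); move_linear(p,.02); sleep(.15); st()
for z in(.042,.034,.0265,.024):
    p[2]=z; h=move_linear(p,.025,f_stop=5); print(h,end=" "); st()
    if h: break
E
```

```text
t12.9 tcp [ 0.5688 -0.054   0.05  ] yaw16.2 w0.572 gf62.3 F [-0.09  0.14 -0.11] M [ 0.054  0.001 -0.017]
False t13.3 tcp [ 0.5687 -0.0543  0.0417] yaw16.2 w0.573 gf62.2 F [-0.2   2.2  -2.79] M [ 0.43  -0.1   -0.091]
False t13.8 tcp [ 0.5687 -0.0544  0.0337] yaw16.2 w0.569 gf62.2 F [ 0.92  3.57 -2.27] M [ 0.579 -0.154 -0.029]
True t14.0 tcp [ 0.5685 -0.054   0.0319] yaw16.2 w0.571 gf62.3 F [ 0.18 -0.1  -1.12] M [-0.015 -0.262  0.021]
```

```bash
python3 - <<'E'
from h import *
p=np.array([.5687,-.0540,.0319]); move_linear(p,.02); sleep(.15); st()
for z in(.0285,.026,.0245):
    p[2]=z; h=move_linear(p,.015,f_stop=5); print(h,end=" "); st()
    if h: break
sleep(.2); st()
E
```

```text
t14.4 tcp [ 0.5686 -0.0541  0.0319] yaw16.3 w0.571 gf62.3 F [-0.95  0.74 -0.4 ] M [ 0.12  -0.06  -0.023]
False t14.8 tcp [ 0.5686 -0.054   0.0283] yaw16.3 w0.570 gf62.3 F [-0.4   0.86 -1.75] M [ 0.044 -0.049  0.013]
False t15.1 tcp [ 0.5688 -0.0541  0.0262] yaw16.3 w0.570 gf62.7 F [-0.36 -0.22  2.89] M [ 0.131  0.034 -0.027]
False t15.3 tcp [ 0.5688 -0.054   0.0248] yaw16.3 w0.566 gf62.9 F [-0.95  0.94  4.83] M [ 0.139  0.178 -0.018]
t15.5 tcp [ 0.5688 -0.0541  0.0248] yaw16.3 w0.571 gf62.9 F [-1.52  1.67  6.18] M [ 0.113  0.158 -0.049]
```

```bash
python3 - <<'E'
from h import *
p=np.array([.5687,-.0540,.0265]); move_linear(p,.02); st()
grip(.8); st()
p[2]=.06; print(move_linear(p,.05,f_stop=5)); p[2]=.16; move_linear(p,.2); st()
grip(1.0)
movep([D[0],D[1],.14],q(151)); st(); print(np.round(read_joint_positions(),2))
for n in("top","scene"): cv2.imwrite(f"pics/{n}4.png",grab_frame(n))
from ov import *
overlay('pics/o4.png',{n:cv2.imread(f'pics/{n}4.png') for n in('top','scene')},J=(.5687,-.054,16.2))
E
```

```text
t15.8 tcp [ 0.5688 -0.0541  0.0266] yaw16.2 w0.566 gf62.5 F [0.01 1.21 2.35] M [0.092 0.001 0.03 ]
t16.1 tcp [ 0.5685 -0.0541  0.0263] yaw16.2 w0.800 gf0.0 F [-0.1   0.43  0.04] M [-0.027  0.     0.002]
False
t17.6 tcp [ 0.568  -0.0541  0.159 ] yaw16.2 w0.801 gf0.0 F [-0.5  -0.05 -0.37] M [-0.03   0.001  0.01 ]
t19.2 tcp [0.523  0.2409 0.1397] yaw150.8 w1.000 gf0.0 F [ 1.09 -0.05  0.04] M [-0.026  0.015 -0.018]
[ 0.1   0.68 -0.97  1.75  0.63  1.06 -0.03]
```

View pics/o4.png

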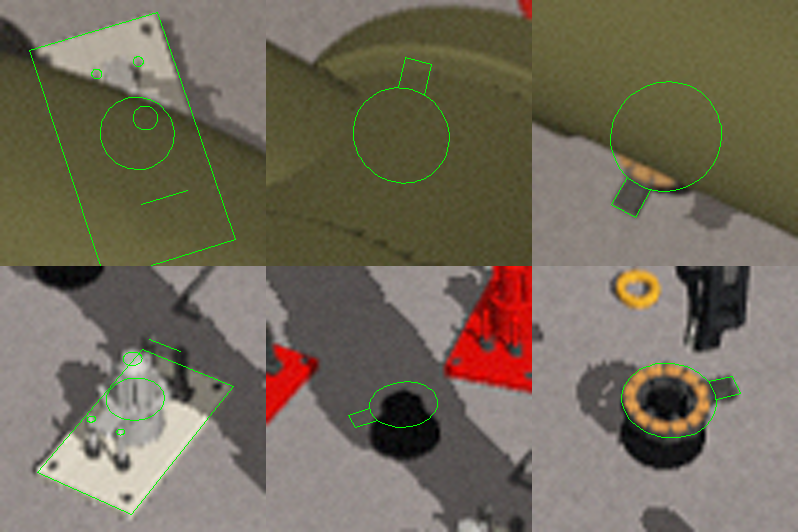

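The scene view shows the thin plate's tab between the pins at crop (105,435), and the disc is unchanged. Next I grasp the disc.

```bash
python3 - <<'E'
from h import *
print(move_linear([D[0],D[1],.017],.1,f_stop=8)); st()
grip(0.0); st(); z0=read_tcp_pos()[2]; dz=.034-z0; print("dz",dz)
move_linear([D[0],D[1],.11],.12); st()
move_linear([.5687,-.0538,.16],.2,rot=q(196.2)); st(); print(np.round(read_joint_positions(),2))
print(move_linear([.5687,-.0538,.082-dz],.08,f_stop=5)); st()
import h; h.J=np.array([.5687,-.0538])
print("mesh",feel([0,-6,6,-12,12],196.2,dz))
E
```

```text
False
t20.7 tcp [0.5229 0.2423 0.0176] yaw151.0 w1.000 gf0.0 F [ 0.2  -0.08  0.54] M [ 0.033 -0.002  0.01 ]
t21.0 tcp [0.5229 0.2421 0.0178] yaw151.0 w0.691 gf63.1 F [-0.99 -0.83  5.06] M [-0.268  0.217  0.014]
dz 0.016228691467737068
t21.9 tcp [0.5223 0.2415 0.1093] yaw151.0 w0.686 gf64.4 F [-0.   -0.43 -2.05] M [-0.039  0.007 -0.069]
t23.6 tcp [ 0.5685 -0.053   0.16  ] yaw196.3 w0.687 gf64.3 F [-0.2   0.38 -1.75] M [ 0.022  0.026 -0.016]
[ 0.74  0.77 -1.25  1.74  0.77  1.23  1.14]
False
t24.9 tcp [ 0.569  -0.0537  0.0663] yaw196.2 w0.688 gf64.4 F [-0.58  0.65 -1.04] M [ 0.058 -0.026  0.024]
0 True under 0.0738 t25.5 tcp [ 0.5689 -0.0538  0.0575] yaw196.2 w0.691 gf65.0 F [-0.18  0.16  4.6 ] M [-0.105 -0.067  0.003]
-6 False under 0.0684 t26.4 tcp [ 0.5687 -0.0537  0.0522] yaw190.2 w0.686 gf64.4 F [-0.31  0.22 -0.45] M [ 0.049  0.002 -0.017]
mesh -6
```

```bash
python3 - <<'E'
from h import *
p=np.array([.5687,-.0538,.0522]); 
move_linear(p,.03,rot=q(193.2)); st(); move_linear(p,.03,rot=q(196.2)); sleep(.15); st()
for z in(.046,.041,.0365,.0345,.0325):
    F=read_force(); 
    if np.hypot(F[0],F[1])>2.5: p[:2]+=np.clip(F[:2]/5000*.6,-.0008,.0008); print("adj",p)
    p[2]=z; h=move_linear(p,.02,f_stop=5); print(h,end=" "); st()
    if h: break
E
```

```text
t26.7 tcp [ 0.5683 -0.054   0.0521] yaw193.1 w0.689 gf64.8 F [-1.6  -0.69  0.26] M [-0.196  0.327 -0.015]
t27.1 tcp [ 0.5681 -0.0541  0.0521] yaw196.1 w0.689 gf64.8 F [-5.17 -1.72 -0.63] M [-0.253  1.083 -0.116]
adj [ 0.5680792  -0.05400684  0.0522    ]
False t27.6 tcp [ 0.5679 -0.0541  0.0461] yaw196.2 w0.691 gf65.1 F [-4.72 -1.32  3.17] M [-0.309  1.003 -0.061]
adj [ 0.56751247 -0.05416484  0.046     ]
False t27.9 tcp [ 0.5679 -0.0541  0.0411] yaw196.2 w0.685 gf65.0 F [-2.15 -0.95  1.73] M [-0.23   0.574 -0.033]
False t28.3 tcp [ 0.5677 -0.0541  0.0364] yaw196.2 w0.693 gf65.0 F [-1.93 -0.7   2.4 ] M [-0.252  0.318 -0.074]
False t28.6 tcp [ 0.5677 -0.0541  0.0344] yaw196.2 w0.689 gf65.0 F [-0.72 -0.1   1.49] M [-0.174  0.265 -0.068]
False t28.8 tcp [ 0.5678 -0.0541  0.0327] yaw196.2 w0.685 gf65.3 F [-0.61 -1.59  4.8 ] M [-0.29   0.247 -0.035]
```

```bash
python3 - <<'E'
from h import *
p=np.array([.5677,-.0541,.0345]); move_linear(p,.02); st()
grip(.9); st()
p[2]=.07; print(move_linear(p,.05,f_stop=5)); p[2]=.18; move_linear(p,.2); st()
movep([.45,-.35,.25],q(150)); st()
for n in("top","scene"): cv2.imwrite(f"pics/{n}5.png",grab_frame(n))
from ov import *
im={n:cv2.imread(f'pics/{n}5.png') for n in('top','scene')}
overlay('pics/o5.png',im,J=(.568,-.054,16.2))
o=cv2.imread('pics/o5.png'); 
cv2.imwrite('pics/f5.png',np.hstack([cv2.resize(im[n][v-30:v+30,u-30:u+30],(390,390),interpolation=cv2.INTER_CUBIC) for n,u,v in(("top",368,251),("scene",300,240))]))
E
```

```text
t29.1 tcp [ 0.5678 -0.0541  0.0345] yaw196.2 w0.685 gf64.9 F [-2.19 -0.62  0.95] M [-0.158  0.135 -0.097]
t29.4 tcp [ 0.5678 -0.0539  0.0344] yaw196.2 w0.900 gf0.0 F [ 0.17 -0.62 -0.14] M [-0.022  0.018 -0.033]
False
t31.0 tcp [ 0.5672 -0.0546  0.1789] yaw196.2 w0.898 gf0.0 F [-0.42 -0.25 -0.5 ] M [ 0.043  0.06  -0.038]
t32.2 tcp [ 0.4507 -0.3484  0.2497] yaw150.2 w0.900 gf0.0 F [ 0.05  0.31 -0.28] M [ 0.02   0.027 -0.032]
```

View pics/f5.png

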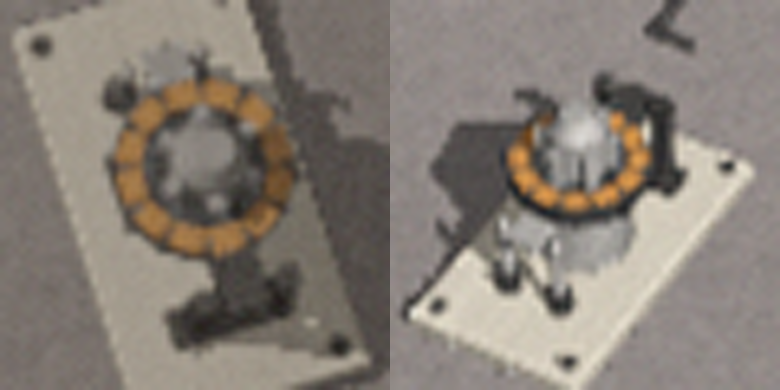

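The disc looks level, with its tab between the posts at (235,285) and the thin tab between the pins at (168,65). I'll triangulate its height, then hand in.

```bash
python3 - <<'E'
from h import *
O=[]
for n,(u,v) in(("top",(368,251)),("scene",(300,240))):
    hsv=cv2.cvtColor(cv2.imread(f"pics/{n}5.png"),cv2.COLOR_BGR2HSV)[v-30:v+30,u-30:u+30].astype(int)
    m=((hsv[...,0]>8)&(hsv[...,0]<22)&(hsv[...,1]>85)&(hsv[...,2]>80)).astype(np.uint8)
    ys,xs=np.nonzero(m); (cx,cy),_,_=cv2.fitEllipse(cv2.convexHull(np.c_[xs,ys].astype(np.int32)))
    o,d=ray(n,[[cx+u-30,cy+v-30]]); O.append((o,d[0]))
    print(n,onplane(n,[[cx+u-30,cy+v-30]],.061))
A=np.c_[O[0][1],-O[1][1]]; s=np.linalg.lstsq(A,O[1][0]-O[0][0],rcond=None)[0]
a,b=O[0][0]+s[0]*O[0][1],O[1][0]+s[1]*O[1][1]; print("disc top",(a+b)/2,"gap",a-b)
E
```

```text
top [[ 0.56815529 -0.05276105  0.061     ]]
scene [[ 0.5680379  -0.05548315  0.061     ]]
disc top [ 0.56849031 -0.05338122  0.06252724] gap [-0.00121762  0.00154919 -0.00043763]
```

The triangulated disc top is about 61-62 mm against a nominal 61 mm, so it is home within measurement error. The contact forces while lowering agree with that.

```bash
python3 -c "
from station import *
print(close_job(), read_time_s())"
```

```text
the job is handed in; nothing more can be done
the job is handed in; nothing more can be done
```

The job is handed in at about 33 s of the 67 s allowed: the thin plate is home with its tab in the low fork, the thick disc is home on top with its tab in the tall fork, and both are released; the verdict itself was not shown.

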